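Refill the spice carousel and bring the tin to the front

TASK

Plug the square-footed spice tin fully home into the empty square socket of the spice carousel. Then turn the carousel until that tin faces front, lined up with the brass pointer on the base, and finish while still gripping the centre handle so that the carousel is held still. Leave the round tin, jigger, tumbler, cans and corkscrew standing where they are.

Things in the scene. Friction and masses are not known exactly. Their poses are not given: they have to be found in the camera images.
- tin_center (a point): The loose square spice tin (0.18 kg), standing upright: 44 x 44 mm aluminium body from 20 to 70 mm above its underside, a 40 x 40 mm lid to 77 mm (a 1 mm decorative rim under the lid), and below the body a wooden square foot 32 x 32 mm, 20 mm tall (29 x 29 mm in its lowest 3 mm). The point lies on the axis, 46 mm above the underside; z up, x and y square to the sides. Grasp it across the body; it fits the socket in any of its four quarter turns
- socket (a point): The empty square socket on the carousel's deck: a dark wooden block 56 x 56 mm, 26 mm tall, with a 35 x 35 mm square hole (1.5 mm play each side, 3 mm chamfer) 22 mm deep. The point is the centre of the hole's mouth, level with the block's top, about 52 mm above the worktop and 100 mm from the turning axis; x and y square to the hole, -x points outward from the axis. When the tin is home its body rests on the block and tin_center is 26 mm above this point
- deck (a joint): Turning angle of the carousel's deck (wooden disc, 260 mm diameter, top 26 mm above the worktop), rad, seen from above growing clockwise; 0 when the socket is exactly over the pointer. It turns endlessly about a vertical axis with light friction (0.06 N m) and stays where it is left, but a side push moves it. Four fixed glass jars with steel caps, 43 mm diameter, tops 89 mm above the worktop, stand round the deck at 80 and 140 degrees either side of the socket
- carousel: The carousel as a whole, fixed to the worktop; origin on the vertical turning axis at worktop level, z up; -x points along the brass pointer on its base (12 mm tall, 170 mm diameter, hidden under the deck). The axes do not turn with the deck
- handle_mid (a point): Middle of the carousel's centre handle, which is fixed to the deck and turns with it: a wooden bar 50 mm long, 14 mm thick, 32 mm tall on an 18 mm round post on the turning axis. The point is on the axis, 140 mm above the worktop, 16 mm below the bar's top; -x points along the bar towards the socket, y is across the 14 mm thickness. The nearest fixed things round the bar stand below 90 mm, the seated tin's top is at 109 mm, 80 mm or more from the axis
- front_mark (a point): Point fixed to the carousel's base, above the brass pointer: 100 mm from the turning axis, level with the socket's mouth. The socket is exactly in front when it is here. The brass pointer is a flat strip under the deck that ends in a small upright tab 150 mm from the axis, 12 mm wide, up to 25 mm above the worktop, on the side towards the robot; x from this point to the axis
- tier_stand: White three-tier cake stand with baubles, fixed, about 0.5 m tall, its lowest and widest plate 300 mm in diameter at 130 mm height; an obstacle behind the tins: carry the tin round its robot side. Origin under its centre
- round_tin_center (a point): A round spice tin beside the square one: 48 mm diameter, 77 mm tall, with a 40 mm round foot; leave it alone. The point is half-way up
- jigger: A brass-coloured double-cone jigger, 47 mm diameter, 101 mm tall, to leave alone; origin under its centre
- tumbler: A glass tumbler, 73 mm diameter, 100 mm tall, to leave alone; origin under its centre
- can: The nearer of two drink cans, 53 mm diameter, 135 mm tall, to leave alone; origin under its centre
- corkscrew: A wing corkscrew standing upright, 44 x 72 mm, 146 mm tall, to leave alone; origin under its centre
Not all that is in view belongs to the job. What is shaped like the part that bears tin_center but green is not meant.

How it is judged:
By the outcome, as a careful person would: the job done as asked, in the order asked, and still so for the second after the job is handed in, while the arm keeps its last pose, push and grip.
It also fails if it takes over 64 s, if anything falls off the work surface, if the arm or the gripper's body presses on something with over 40 N, if the wrist force passes 120 N, or if a joint passes its speed limit or range.

ROBOT

A 6-joint arm with a two-finger parallel gripper is mounted at the origin on a cart in front of the work surface, level with it; the furniture and walls round the work are solid. World frame = base frame: x ahead of the robot, y to its left, z up, the work surface at z = 0. Lengths are in mm, angles in rad, forces in N, time in s.
With the tool pointing down it reaches from about 300 to 775 mm from the base axis. Payload 14.6 kg.
Tool frame: the origin (TCP) lies midway between the tips of the shut fingers; the grasp point (between the pads) lies 19 mm behind it; z points along the fingers, y is the line along which they close (so a half turn about z gives the same grasp; the last joint's range is limited). The gripper opens to 85 mm and grips with 20 to 120 N. Pads are 22 mm wide; open, the fingers measure 114 mm over their backs; the gripper's body (76 mm by 85 mm) begins 54 mm behind the grasp point. The pads swing forward as they close: fully open they stand 13 mm farther back than shut.
Start: joints at [-1.399, 0.3, 1.521, -0, 1.321, -0.067], TCP at [130.089, -534.384, 231.281] pointing down, gripper open.
Joint ranges: [-3.03, 3.03], [-0.79, 2.21], [0.23, 2.52], [-1.04, 4.18], [0, 3.07], [-2.55, 2.55]. Speed limits (rad/s): [2.22, 2.22, 2.57, 3.14, 3.14, 3.14].

INTERFACE

Orientations are given as a rotation vector (axis times angle).
In Python, from bench import get_obs, capture, camera_params, sign_off gives the robot as it stands.
- The arm moves only by the tool move_arm, never from a script. Its argument "rows" is a list of rows, each a list of 7 numbers: the closure, from -1 (fully open) to 1 (shut), so that 0 is half open, then the shift along the tool's x, y, z in mm, then the turn, a rotation vector about the tool's x, y, z in rad. In form: [[gripper, x, y, z, ax, ay, az], ...]. A call has 1 to 20 rows; each row shifts and turns the commanded pose from where the row before left it, along the tool's axes as they then stand; what a row does not reach is not made up. A row lasts 1/10 s, in which the tool goes at most 50 mm and 8.59 degrees, less where a joint would pass 70% of its speed; a pose out of reach is approached as far as the arm can. A call with a gripper value outside its range is refused whole. The fingers move at their own pace and stop on an object; "force" is the grip in N (left out, the last holds). Time passes only in rows, so rows that do not move let the fingers close. It gives the time, the measured TCP pose, the force, the opening and the grip force at its end, in the units of the state.
- get_obs(): the state, without advancing time (a new reading comes with each control period).
- capture(name): name is "side" or "top" or "wrist"; returns the picture (400x640x3 uint8, blue, green, red); there is no depth.
- camera_params(name): a dict with "mtx" (3x3 intrinsics, pixels), "D" ([k1, k2, p1, p2, k3] as OpenCV has them; the pictures are not rectified), "rvec" (rotation vector, rad) and "tvec" (3), from world to camera coordinates, as OpenCV has them; the wrist camera has in their place "tool_from_camera" (4x4, takes a point from camera to tool coordinates, whose origin is the TCP and whose axes are the flange's). Camera axes: x right, y down, z forward; pixel columns grow to the right and rows downward; lengths in mm; the calibration is good to about 2 mm. A picture is of the moment at which its call begins: read the wrist's pose just before it. camera_params takes no time and is no camera call.
- sign_off(): hands the job in; it is judged then, once.
The state is a dict: "time": time; "joint_pos": joint angles; "qvel": joint speeds; "joint_torque": joint torques, N m; "position": TCP position; "tool_rot": TCP orientation; "contact_force": force on the tool from outside, world axes, zero at the start; "torque": the same for the moment, N m; "gripper_width": finger opening in mm; "grasp_force": force on a finger pad.
Only numpy, scipy, OpenCV 4.12 (cv2) and the standard library are available. Lean on these libraries where they do the work, as an engineer would, in place of code of your own. Each camera call takes 0.05 s, during which the arm holds its last target. There are 200 camera calls.

## Working session

There is one attempt and no reset: what is moved stays moved. The work goes in short steps, Python scripts to look and compute and a tool call to move; the robot and the scene stay as the last step left them, time stands still between calls to the robot, and variables do not carry over. Pictures are saved under pics/ and viewed, at most 10 in all, crops included, and the job is handed in when it is done.

Besides the shell and the picture viewer there is one more tool, called after "Emit:" as name([rows], argument=value, ...), one row to a line, values as JSON. move_arm: Moves the arm, as the interface text tells. Its arguments: {"type":"object","properties":{"rows":{"type":"array"},"force":{"type":"number"}},"required":["rows"]}

```bash
mkdir -p pics; python3 - <<'E'
from bench import *
import cv2,numpy as np
for n in("top","side"):
    im=capture(n); cv2.imwrite(f"pics/{n}0.png",im)
    p=camera_params(n); print(n,{k:np.round(v,4).tolist() for k,v in p.items()})
p=camera_params("wrist");print({k:np.round(v,4).tolist() for k,v in p.items()})
print(get_obs())
E
```

```text
top {'mtx': [[389.614, 0.0, 317.0659], [0.0, 389.614, 202.8442], [0.0, 0.0, 1.0]], 'D': [-0.0185, 0.0, 0.0, 0.0, 0.0], 'rvec': [2.0851, -2.1436, 0.1672], 'tvec': [-107.418, 587.0791, 1136.3115]}
side {'mtx': [[388.6521, 0.0, 322.2306], [0.0, 388.6521, 201.831], [0.0, 0.0, 1.0]], 'D': [-0.0466, 0.0, 0.0, 0.0, 0.0], 'rvec': [0.7109, -2.5639, 1.149], 'tvec': [408.2918, 346.308, 928.2136]}
{'mtx': [[300.6649, 0.0, 320.107], [0.0, 300.6649, 207.089], [0.0, 0.0, 1.0]], 'D': [-0.0249, 0.0, 0.0, 0.0, 0.0], 'tool_from_camera': [[0.0006, -0.9489, -0.3156, 79.7869], [1.0, 0.0005, 0.0003, 0.4035], [-0.0001, -0.3156, 0.9489, -143.8667], [0.0, 0.0, 0.0, 1.0]]}
{'time': 0.1, 'joint_pos': array([-1.39861048e+00,  3.00409692e-01,  1.52155286e+00,  7.25694155e-06,
        1.32070848e+00, -6.66067583e-02]), 'qvel': array([ 0.00137103, -0.00116739, -0.00049206, -0.00121732,  0.00140052,
        0.00264486]), 'joint_torque': array([ 3.87966293e-04, -5.44381571e+01, -3.62371194e+01, -6.50189440e-05,
        3.08869552e-03, -3.70386047e-06]), 'position': array([ 130.04795058, -534.17265924,  230.76694047]), 'tool_rot': array([-3.11815755e+00, -3.74072877e-01,  7.83249500e-05]), 'contact_force': array([-0.03325357,  0.70911114, -0.13883584]), 'torque': array([-0.02680544,  0.04780328, -0.02596198]), 'grasp_force': 0.0, 'gripper_width': 85.53546206058293}
```

View pics/top0.png

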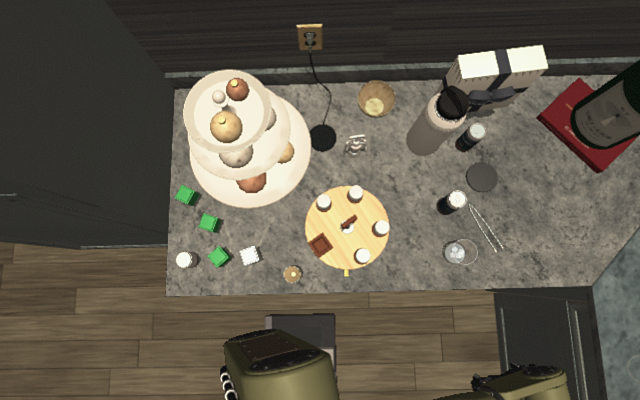

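View pics/side0.png

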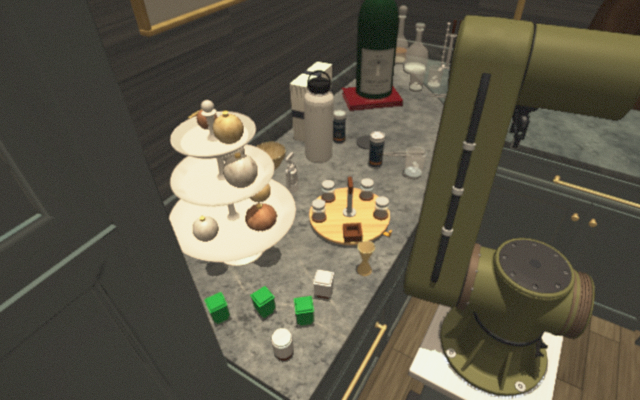

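The top view shows the tin's white lid at (250,256), with a green decoy at (219,257) and the jigger at (292,274). The carousel is at about (347,228), its socket at (320,244), and the brass tab at (347,271). The side view puts the tin at (324,283) and the socket at (352,232).

```bash
cat > h.py <<'E'
from bench import *
import cv2,numpy as np
from scipy.spatial.transform import Rotation as R
def pose(n,obs=None):
    p=camera_params(n)
    if n!="wrist":
        Rm=R.from_rotvec(np.ravel(p["rvec"])).as_matrix(); return p,Rm.T,-Rm.T@np.ravel(p["tvec"])
    T=np.array(p["tool_from_camera"]); Rt=R.from_rotvec(obs["tool_rot"]).as_matrix()
    return p,Rt@T[:3,:3],Rt@T[:3,3]+obs["position"]
def cast(n,px,z,obs=None):
    p,Rw,c=pose(n,obs)
    u=cv2.undistortPoints(np.float64(px).reshape(-1,1,2),np.array(p["mtx"]),np.array(p["D"])).reshape(-1,2)
    d=np.c_[u,np.ones(len(u))]@Rw.T
    return c+d*((z-c[2])/d[:,2])[:,None]
def blobs(m,amin=8,win=None):
    m=m.astype(np.uint8)*255
    if win is not None:
        k=np.zeros_like(m);x0,y0,x1,y1=win;k[y0:y1,x0:x1]=1;m=m*k
    cs,_=cv2.findContours(m,cv2.RETR_EXTERNAL,cv2.CHAIN_APPROX_NONE)
    return [c for c in cs if cv2.contourArea(c)>=amin]
E
python3 - <<'E'
from h import *
t=cv2.imread("pics/top0.png");h=cv2.cvtColor(t,cv2.COLOR_BGR2HSV)
def rep(name,m,win,z,zs=None):
    for c in blobs(m,6,win):
        r=cv2.minAreaRect(c);q=cast("top",[r[0]],z)[0];b=cast("top",cv2.boxPoints(r),z)
        e=b[1]-b[0];print(name,np.round(r[0],1),cv2.contourArea(c),q.round(1),"ang",np.degrees(np.arctan2(e[1],e[0])).round(1),"sz",np.linalg.norm(np.diff(b[:3],axis=0),axis=1).round(1))
rep("lid",(h[...,2]>150)&(h[...,1]<60),(235,240,268,272),77)
rep("round",(h[...,2]>150)&(h[...,1]<60),(170,245,200,275),77)
rep("jars",(h[...,2]>150)&(h[...,1]<60),(305,180,395,270),89)
rep("sock",(h[...,2]<130)&(h[...,1]>100),(300,225,338,262),52)
rep("bar",(h[...,2]<150)&(h[...,1]>100),(336,210,362,240),156)
rep("deck",(h[...,1]>70)&(h[...,2]>120),(295,175,400,267),26)
rep("tab",(h[...,1]>100)&(h[...,2]>100),(335,269,360,285),25)
rep("jig",(h[...,1]>70)&(h[...,2]>80),(278,262,305,286),101)
cv2.imwrite("pics/crop.png",cv2.resize(t[170:295,160:410],None,fx=3.2,fy=3.2,interpolation=cv2.INTER_CUBIC))
E
```

```text
lid [249.7 258.1] 254.0 [420.9  77.1  77. ] ang -73.1 sz [48.1 65. ]
lid [257.  242.5] 20.5 [465.9  55.7  77. ] ang -91.5 sz [29.6 14.7]
round [183.  259.5] 183.5 [421.7 274.5  77. ] ang -91.4 sz [47.9 43.8]
jars [363.  255.5] 144.5 [ 419.2 -252.6   89. ] ang -91.6 sz [40.3 37.1]
jars [310.2 256.2] 51.0 [ 421.4 -100.6   89. ] ang -59.6 sz [26.  50.6]
jars [348.8 228.8] 49.0 [ 497.6 -214.8   89. ] ang -46.7 sz [37.4 18.5]
jars [382.  226.5] 142.0 [ 501.4 -311.6   89. ] ang -47.0 sz [39.8 38.7]
jars [323.5 200.5] 136.0 [ 583.5 -143.6   89. ] ang -91.8 sz [38.5 39.1]
jars [320.  190.5] 10.5 [ 614.1 -134.1   89. ] ang -91.8 sz [17.8  9.1]
jars [355.5 191.5] 137.0 [ 607.8 -239.1   89. ] ang -91.8 sz [38.6 39.4]
jars [340.5 181.5] 9.5 [ 639.6 -195.9   89. ] ang -91.8 sz [14.9  9.2]
sock [319.8 245.5] 237.5 [ 454.1 -128.4   52. ] ang -56.0 sz [53.  51.5]
bar [348.8 221.7] 65.5 [ 509.5 -211.8  156. ] ang -57.9 sz [47.6 14.5]
deck [347.  225.5] 4787.0 [ 515.  -213.4   26. ] ang -1.1 sz [251.9 263.3]
tab [345.5 272.5] 27.5 [ 372.6 -203.4   25. ] ang -91.5 sz [15.1 20.8]
jig [292.3 273.8] 192.5 [372.7 -49.2 101. ] ang -46.5 sz [45.7 44.1]
```

View pics/crop.png

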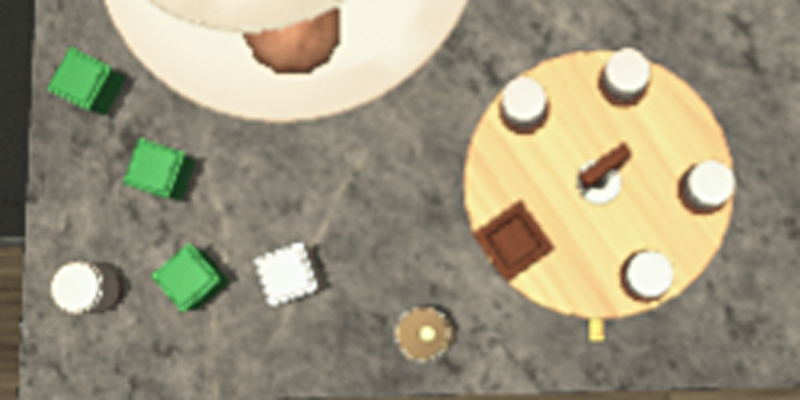

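The crop shows the tin lid's centre at full-image (249.7,255.6), turned about 17°. The socket's axis points at about 124° in the world frame. I'll go to a hover above the tin.

```bash
cat >> h.py <<'E'
def yaw(o): x=R.from_rotvec(o["tool_rot"]).as_matrix()[:,0]; return np.arctan2(x[1],x[0])
def plan(p1,th1,N,o=None):
    "constant row (x,y,z,az) repeated N times, tool pointing down"
    o=o or get_obs(); th=yaw(o); d=np.array(p1)-o["position"]; az=-(th1-th)/N
    A=sum(R.from_euler("z",th-az*i).as_matrix()@np.diag([1,-1,-1]) for i in range(N))
    return np.r_[np.linalg.solve(A,d),az].round(4)
E
python3 - <<'E'
from h import *
t=cast("top",[[249.7,255.6]],77)[0];print(t)
print(plan([t[0],t[1],165],np.radians(107),16))
J=np.array([[419.2,-252.6],[501.4,-311.6],[583.5,-143.6],[607.8,-239.1]])
A=np.c_[2*J,np.ones(4)];s=np.linalg.lstsq(A,(J**2).sum(1),rcond=None)[0];print("axis",s[:2],np.sqrt(s[2]+s[0]**2+s[1]**2))
E
```

```text
[428.16864501  77.09784865  77.        ]
[47.2612 -5.4487  4.1104 -0.1018]
axis [ 511.03676549 -212.31237659] 100.07621455823372
```

Emit:
move_arm([
  [-1,47.3,-5.4,4,0,0,-0.102],
  [-1,47.3,-5.4,4,0,0,-0.102],
  [-1,47.3,-5.4,4,0,0,-0.102],
  [-1,47.3,-5.4,4,0,0,-0.102],
  [-1,47.3,-5.4,4,0,0,-0.102],
  [-1,47.3,-5.4,4,0,0,-0.102],
  [-1,47.3,-5.4,4,0,0,-0.102],
  [-1,47.3,-5.4,4,0,0,-0.102],
  [-1,47.3,-5.4,4,0,0,-0.102],
  [-1,47.3,-5.4,4,0,0,-0.102],
  [-1,47.3,-5.4,4,0,0,-0.102],
  [-1,47.3,-5.4,4,0,0,-0.102],
  [-1,47.3,-5.4,4,0,0,-0.102],
  [-1,47.3,-5.4,4,0,0,-0.102],
  [-1,47.3,-5.4,4,0,0,-0.102],
  [-1,47.3,-5.4,4,0,0,-0.102],
  [-1,0,0,0,0,0,0],
  [-1,0,0,0,0,0,0],
])

```text
time: 1.9
position: [427.8, 77.8, 167.2]
tool_rot: [-1.862, -2.53, 0.0]
contact_force: [-0.1, -0.2, 0.7]
gripper_width: 85.6
grasp_force: 0.0
```

```bash
python3 - <<'E'
from h import *
o=get_obs();im=capture("wrist");np.save("o1.npy",o,allow_pickle=True);cv2.imwrite("pics/w1.png",im)
print(o["position"],np.degrees(yaw(o)),o["contact_force"])
E
```

```text
[427.79850117  77.77875391 167.23965805] 107.28025138737108 [-0.09080679 -0.16940329  0.73225668]
```

View pics/w1.png

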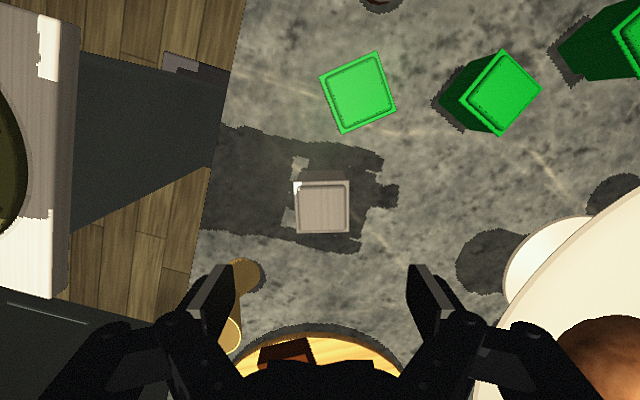

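The wrist view shows the grey-pink tin lid from about (295,180) to (349,233), nearly square to the tool. The fingers are clear of the decoys.

```bash
python3 - <<'E'
from h import *
o=np.load("o1.npy",allow_pickle=True).item();im=cv2.imread("pics/w1.png")
print(im[207,321],im[207,260],im[207,300],im[175,321])
c0=im[207,321].astype(int)
m=(np.abs(im.astype(int)-c0).max(2)<45)
m=cv2.morphologyEx(m.astype(np.uint8),cv2.MORPH_OPEN,np.ones((5,5)))
for c in blobs(m>0,300,(270,165,375,250)):
    r=cv2.minAreaRect(c);b=cast("wrist",cv2.boxPoints(r),77,o);print(r,cast("wrist",[r[0]],77,o),np.linalg.norm(np.diff(b[:3],axis=0),axis=1),[np.degrees(np.arctan2(*(b[i+1]-b[i])[[1,0]])) for i in(0,1)])
E
```

```text
[135 157 171] [51 55 59] [136 157 173] [67 79 84]
((321.3774108886719, 209.8124237060547), (45.005191802978516, 45.96601867675781), 87.79740142822266) [[427.42754098  78.20444264  77.        ]] [36.90594687 39.10874619] [np.float64(19.61348685243421), np.float64(-69.14993642399874)]
```

Emit:
move_arm([
  [-1,0.5,0,20,0,0,-0.035],
  [-1,0,0,30,0,0,0],
  [-1,0,0,30,0,0,0],
  [-1,0,0,30,0,0,0],
  [-1,0,0,20,0,0,0],
  [-1,0,0,7,0,0,0],
  [-1,0,0,0,0,0,0],
  [0.3,0,0,0,0,0,0],
  [0.6,0,0,0,0,0,0],
  [1,0,0,0,0,0,0],
  [1,0,0,0,0,0,0],
  [1,0,0,0,0,0,0],
  [1,0,0,0,0,0,0],
  [1,0,0,0,0,0,0],
], force=40)

```text
time: 3.35
position: [428.4, 77.6, 31.1]
tool_rot: [1.819, 2.56, 0.001]
contact_force: [-0.6, -1.5, 6.7]
gripper_width: 43.8
grasp_force: 40.8
```

The grip holds at 43.8 mm. I'll lift, then carry the tin to a viewpoint on the robot side of the socket.

```bash
python3 - <<'E'
from h import *
o=get_obs();o["position"]=o["position"]+[0,0,134];print(np.degrees(yaw(o)),plan([396,-168,165],np.radians(34.5),12,o))
E
```

```text
109.20597095107878 [-2.19846e+01  2.90320e+00  1.23000e-02  1.08700e-01]
```

Emit:
move_arm([
  [1,0,0,-15,0,0,0],
  [1,0,0,-30,0,0,0],
  [1,0,0,-40,0,0,0],
  [1,0,0,-49,0,0,0],
  [1,-22,2.9,0,0,0,0.1087],
  [1,-22,2.9,0,0,0,0.1087],
  [1,-22,2.9,0,0,0,0.1087],
  [1,-22,2.9,0,0,0,0.1087],
  [1,-22,2.9,0,0,0,0.1087],
  [1,-22,2.9,0,0,0,0.1087],
  [1,-22,2.9,0,0,0,0.1087],
  [1,-22,2.9,0,0,0,0.1087],
  [1,-22,2.9,0,0,0,0.1087],
  [1,-22,2.9,0,0,0,0.1087],
  [1,-22,2.9,0,0,0,0.1087],
  [1,-22,2.9,0,0,0,0.1087],
  [1,0,0,0,0,0,0],
  [1,0,0,0,0,0,0],
])

```text
time: 5.15
position: [395.3, -168.2, 164.6]
tool_rot: [3.0, 0.931, 0.001]
contact_force: [0.4, 0.8, -1.8]
gripper_width: 43.5
grasp_force: 41.4
```

```bash
python3 - <<'E'
from h import *
o=get_obs();im=capture("wrist");np.save("o2.npy",o,allow_pickle=True);cv2.imwrite("pics/w2.png",im)
print(o["position"],np.degrees(yaw(o)),o["contact_force"],o["gripper_width"])
E
```

```text
[ 395.28417726 -168.18476093  164.57680788] 34.494826565437904 [ 0.38602084  0.75049275 -1.84368025] 43.493215613926274
```

View pics/w2.png

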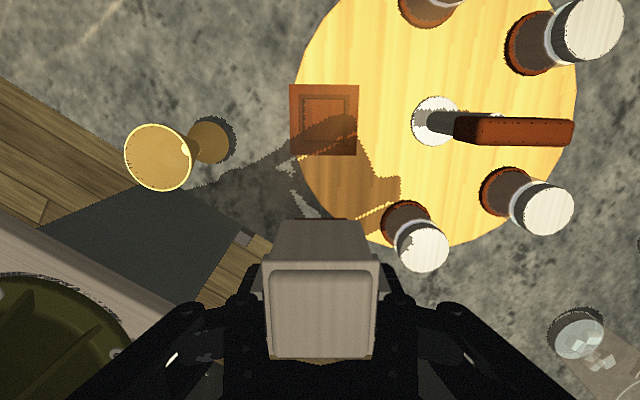

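The socket block spans about (290,85)–(358,155), square to the image. The held tin's lid spans (268,270)–(376,358) and sits straight in the grip.

```bash
python3 - <<'E'
from h import *
o=np.load("o2.npy",allow_pickle=True).item();im=cv2.imread("pics/w2.png");h=cv2.cvtColor(im,cv2.COLOR_BGR2HSV)
for x,y in((294,90),(325,120),(353,150),(285,120),(365,100),(365,145),(325,160)):print((x,y),h[y,x],end=' ')
print()
m=((h[...,0]<12)&(h[...,1]>110)&(h[...,2]>25))
cv2.imwrite("pics/m.png",m.astype(np.uint8)*255)
def show(r,z):
    b=cast("wrist",cv2.boxPoints(r),z,o);print(np.round(r[0],1),np.round(r[1],1),r[2],cast("wrist",[r[0]],z,o).round(1),np.linalg.norm(np.diff(b[:3],axis=0),axis=1).round(1),[np.degrees(np.arctan2(*(b[i+1]-b[i])[[1,0]])).round(1) for i in(0,1)])
for c in blobs(m,500,(275,70,375,170)): show(cv2.minAreaRect(c),52)
g=cv2.cvtColor(im,cv2.COLOR_BGR2GRAY)
print("rows",g[120,282:366].tolist());print("cols",g[78:164,310].tolist())
print("lid row",g[315,255:390:1].tolist()); print("lidcol",g[262:366,320].tolist())
E
```

```text
(294, 90) [ 11 179 162] (325, 120) [ 15 182 101] (353, 150) [ 11 181  76] (285, 120) [ 23  57 147] (365, 100) [ 24 136 250] (365, 145) [ 24 137 251] (325, 160) [ 16 154 185] 
rows [150, 140, 135, 139, 136, 138, 126, 116, 93, 95, 95, 97, 108, 109, 108, 105, 93, 69, 88, 90, 78, 63, 85, 101, 102, 100, 96, 103, 98, 99, 105, 108, 105, 109, 106, 106, 106, 102, 102, 107, 109, 96, 77, 71, 75, 83, 80, 79, 83, 82, 85, 85, 87, 83, 85, 84, 87, 91, 87, 91, 89, 87, 78, 89, 80, 87, 85, 86, 87, 89, 87, 83, 79, 96, 104, 135, 206, 226, 221, 220, 221, 220, 219, 218]
cols [231, 231, 234, 231, 235, 243, 152, 96, 100, 107, 109, 104, 108, 106, 107, 108, 96, 93, 92, 96, 78, 95, 111, 112, 106, 111, 111, 109, 113, 102, 103, 102, 103, 98, 99, 101, 100, 101, 97, 101, 99, 99, 98, 100, 97, 98, 96, 101, 95, 65, 67, 70, 71, 72, 68, 66, 66, 69, 63, 70, 63, 63, 61, 58, 62, 62, 62, 66, 63, 64, 68, 66, 63, 66, 67, 62, 69, 107, 140, 137, 137, 133, 138, 133, 138, 134]
lid row [19, 16, 16, 10, 12, 23, 16, 5, 16, 22, 61, 134, 137, 135, 132, 95, 105, 119, 122, 126, 132, 136, 134, 141, 131, 136, 131, 137, 137, 138, 132, 141,
[... 314 characters left out ...]
, 142, 141, 147, 143, 138, 140, 140, 140, 138, 141, 139, 138, 141, 147, 147, 142, 139, 136, 131, 118, 121, 144, 148, 149, 152, 108, 42, 16, 10, 20, 11, 10, 4, 18, 1, 10, 10, 13, 17, 16]
lidcol [130, 144, 150, 146, 146, 148, 150, 120, 70, 77, 87, 90, 96, 102, 106, 119, 109, 117, 125, 125, 131, 138, 141, 138, 139, 140, 137, 142, 141, 136, 139, 139, 135, 137, 138, 138, 142, 136, 138, 139, 137, 135, 137, 136, 134, 138, 137, 133, 134, 137, 134, 136, 135, 135, 135, 131, 135, 136, 134, 134, 132, 135, 135, 134, 136, 133, 135, 135, 131, 133, 136, 130, 133, 136, 136, 138, 132, 132, 131, 134, 131, 128, 132, 133, 129, 133, 126, 128, 135, 134, 126, 130, 128, 136, 134, 112, 74, 85, 85, 80, 76, 89, 94, 69]
```

```bash
python3 - <<'E'
from h import *
o=np.load("o2.npy",allow_pickle=True).item();im=cv2.imread("pics/w2.png");h=cv2.cvtColor(im,cv2.COLOR_BGR2HSV);g=cv2.cvtColor(im,cv2.COLOR_BGR2GRAY)
def edge(kind,rng,a,b,thr):
    P=[]
    for k in rng:
        l=(g[k,a:b] if kind=='v' else g[a:b,k]).astype(int); d=np.abs(np.diff(cv2.GaussianBlur(l.astype(np.float32).reshape(1,-1),(3,1),0).ravel())) ; i=d.argmax()
        P.append((a+i+.5,k) if kind=='v' else (k,a+i+.5))
    P=np.float32(P); vx,vy,x,y=cv2.fitLine(P,cv2.DIST_HUBER,0,.01,.01).ravel(); return (vx,vy,x,y)
def X(l,m): 
    A=np.array([[l[0],-m[0]],[l[1],-m[1]]]);t=np.linalg.solve(A,[m[2]-l[2],m[3]-l[3]]);return [l[2]+t[0]*l[0],l[3]+t[0]*l[1]]
def quad(L,Rr,T,B,z):
    q=np.array([X(L,T),X(Rr,T),X(Rr,B),X(L,B)]);w=cast("wrist",q,z,o)
    print(q.round(1).tolist(),"c",w.mean(0).round(1)); 
    for i in range(4):
        e=w[(i+1)%4]-w[i];print(np.linalg.norm(e).round(1),np.degrees(np.arctan2(e[1],e[0])).round(1),end=' | ')
    print()
quad(edge('v',range(90,114),283,297,0),edge('v',range(90,150),351,365,0),edge('h',range(294,354),79,90,0),edge('h',range(300,354),149,161,0),52)
quad(edge('v',range(285,345),267,275,0),edge('v',range(285,345),365,373,0),edge('h',range(285,360),266,274,0),edge('h',range(285,360),354,361,0),o["position"][2]+46)
R0=R.from_rotvec(o["tool_rot"]).as_matrix();print(R0[:,:2].round(3).tolist())
E
```

```text
[[288.5, 83.0999984741211], [358.70001220703125, 84.80000305175781], [355.8999938964844, 155.8000030517578], [288.5, 154.0]] c [ 453.8 -130.8   52. ]
55.8 -56.7 | 56.4 -145.7 | 57.4 123.1 | 56.2 32.7 | 
[[267.1000061035156, 269.5], [369.70001220703125, 269.5], [369.70001220703125, 357.5], [272.1000061035156, 357.5]] c [ 397.  -166.9  210.6]
37.9 -55.5 | 41.5 -142.3 | 40.5 124.5 | 41.5 34.0 | 
[[0.824, 0.566], [0.566, -0.824], [0.0, 0.0]]
```

Emit:
move_arm([
  [1,14,0.5,0,0,0,0.0175],
  [1,27,0.9,0,0,0,0],
  [1,27,0.9,0,0,0,0],
  [1,0,0,20,0,0,0],
  [1,0,0,30,0,0,0],
  [1,0,0,18,0,0,0],
  [1,0,0,8,0,0,0],
  [1,0,0,0,0,0,0],
  [1,0,0,0,0,0,0],
])

```text
time: 6.1
position: [453.7, -132.3, 89.1]
tool_rot: [3.008, 0.905, 0.001]
contact_force: [-0.7, -0.4, -1.7]
gripper_width: 43.7
grasp_force: 41.4
```

```bash
python3 - <<'E'
from h import *
o=get_obs();s=capture("side");w=capture("wrist");t=capture("top")
print(o["position"],np.degrees(yaw(o)),o["contact_force"])
a=cv2.resize(s[190:270,300:410],(550,400),interpolation=cv2.INTER_CUBIC)
cv2.imwrite("pics/c3.png",np.hstack([a,cv2.resize(t[220:265,295:325],(250,400),interpolation=cv2.INTER_CUBIC)]));cv2.imwrite("pics/w3.png",w)
E
```

```text
[ 453.70904339 -132.27623427   89.10236782] 33.50039085734926 [-0.65877723 -0.43716342 -1.652513  ]
```

View pics/c3.png

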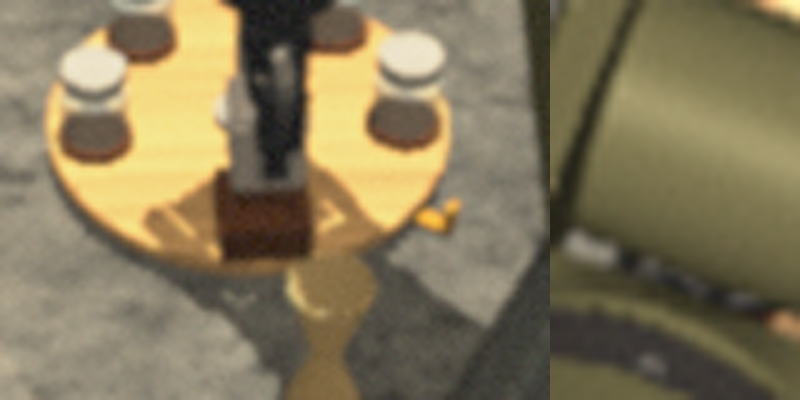

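The side crop shows the tin just above the block and roughly centred over it. I'll correct 1 mm in y and lower slowly.

Emit:
move_arm([
  [1,0,-1.1,2,0,0,0],
  [1,0,0,2,0,0,0],
  [1,0,0,2,0,0,0],
  [1,0,0,2,0,0,0],
  [1,0,0,2,0,0,0],
  [1,0,0,2,0,0,0],
  [1,0,0,0,0,0,0],
])

```text
time: 6.95
position: [452.4, -131.4, 76.0]
tool_rot: [-3.008, -0.904, 0.001]
contact_force: [0.5, -0.1, -1.9]
gripper_width: 43.6
grasp_force: 41.4
```

Emit:
move_arm([
  [1,0,0,2,0,0,0],
  [1,0,0,2,0,0,0],
  [1,0,0,2,0,0,0],
  [1,0,0,2,0,0,0],
  [1,0,0,2,0,0,0],
  [1,0,0,1.5,0,0,0],
  [1,0,0,1,0,0,0],
  [1,0,0,0,0,0,0],
])

```text
time: 7.75
position: [452.5, -131.4, 63.7]
tool_rot: [-3.009, -0.904, 0.0]
contact_force: [0.6, -0.6, -2.0]
gripper_width: 43.0
grasp_force: 41.4
```

Emit:
move_arm([
  [1,0,0,0.7,0,0,0],
  [1,0,0,0.7,0,0,0],
  [1,0,0,0.7,0,0,0],
  [1,0,0,0,0,0,0],
])

```text
time: 8.15
position: [453.1, -131.3, 63.1]
tool_rot: [3.009, 0.904, 0.002]
contact_force: [-5.0, 5.9, 20.2]
gripper_width: 43.3
grasp_force: 43.7
```

Contact came at 63.1 mm, which is the height expected for home. I'll press once more, release, and rise.

Emit:
move_arm([
  [1,0,0,0.7,0,0,0],
  [1,0,0,0,0,0,0],
  [0.4,0,0,-1,0,0,0],
  [-0.2,0,0,0,0,0,0],
  [-1,0,0,0,0,0,0],
  [-1,0,0,0,0,0,0],
  [-1,0,0,0,0,0,0],
  [-1,0,0,0,0,0,0],
  [-1,0,0,0,0,0,0],
  [-1,0,0,-10,0,0,0],
  [-1,0,0,-30,0,0,0],
  [-1,0,0,-40,0,0,0],
  [-1,0,0,-40,0,0,0],
  [-1,0,0,-20,0,0,0],
  [-1,-45,0,0,0,0,0],
  [-1,-30,0,0,0,0,0],
  [-1,0,0,0,0,0,0],
  [-1,0,0,0,0,0,0],
])

```text
time: 9.95
position: [390.0, -173.0, 202.8]
tool_rot: [3.008, 0.902, 0.001]
contact_force: [0.3, 0.1, 0.6]
gripper_width: 85.5
grasp_force: 0.0
```

```bash
python3 - <<'E'
from h import *
o=get_obs();w=capture("wrist");s=capture("side");t=capture("top");np.save("o4.npy",o,allow_pickle=True)
print(o["position"],np.degrees(yaw(o)),o["contact_force"])
cv2.imwrite("pics/w4.png",w);cv2.imwrite("pics/s4.png",s);cv2.imwrite("pics/t4.png",t)
a=cv2.resize(s[190:260,300:405],(420,280),interpolation=cv2.INTER_CUBIC);b=cv2.resize(w,(640,400))
k=np.zeros((280,220,3),np.uint8)
k=cv2.resize(t[210:270,305:365],(220,280),interpolation=cv2.INTER_CUBIC)
c=np.hstack([a,k]);cv2.imwrite("pics/v4.png",cv2.resize(np.vstack([b,c]),(565,600)))
E
```

```text
[ 390.01607993 -173.00704317  202.78464602] 33.38537055524064 [0.2672257  0.07691292 0.55294472]
```

View pics/v4.png

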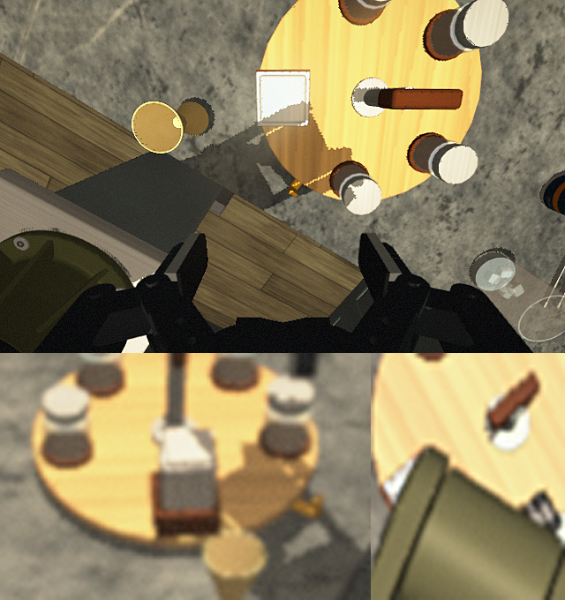

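The tin sits flat and square on the block. The bar is at full-image (425–525, 100–123) and the brass tab near (332,212).

```bash
python3 - <<'E'
from h import *
o=np.load("o4.npy",allow_pickle=True).item();im=cv2.imread("pics/w4.png");h=cv2.cvtColor(im,cv2.COLOR_BGR2HSV)
m=(h[...,0]<14)&(h[...,1]>120)
for c in blobs(m,150,(415,90,540,135)):
    r=cv2.minAreaRect(c);b=cast("wrist",cv2.boxPoints(r),156,o);print("bar",r,cast("wrist",[r[0]],156,o)[0].round(1),np.linalg.norm(np.diff(b[:3],axis=0),axis=1).round(1),[np.degrees(np.arctan2(*(b[i+1]-b[i])[[1,0]])).round(1) for i in(0,1)])
t=cv2.imread("pics/top0.png")
cv2.imwrite("pics/v5.png",np.hstack([cv2.resize(im[190:230,310:360],(400,320),interpolation=cv2.INTER_NEAREST),cv2.resize(t[255:287,326:366],(400,320),interpolation=cv2.INTER_NEAREST)]))
for name,I,win,z in(("wrist",im,(318,195,345,228),25),("top",t,(338,266,356,282),25)):
    H=cv2.cvtColor(I,cv2.COLOR_BGR2HSV)
    for c in blobs((H[...,1]>150)&(H[...,0]>15)&(H[...,0]<35)&(H[...,2]>110),3,win):
        x=c.reshape(-1,2).mean(0);print(name,cv2.boundingRect(c),cast(name,[x],z,o)[0].round(1),cast(name,[x],12,o)[0].round(1))
E
```

```text
bar ((475.5, 112.0), (22.0, 95.0), 90.0) [ 506.9 -209.6  156. ] [58.1 13.2] [np.float64(-56.1), np.float64(-135.1)]
wrist (327, 216, 10, 7) [ 362.8 -206.6   25. ] [ 359.  -209.7   12. ]
wrist (328, 195, 17, 20) [ 382.5 -201.2   25. ] [ 379.5 -204.1   12. ]
```

View pics/v5.png

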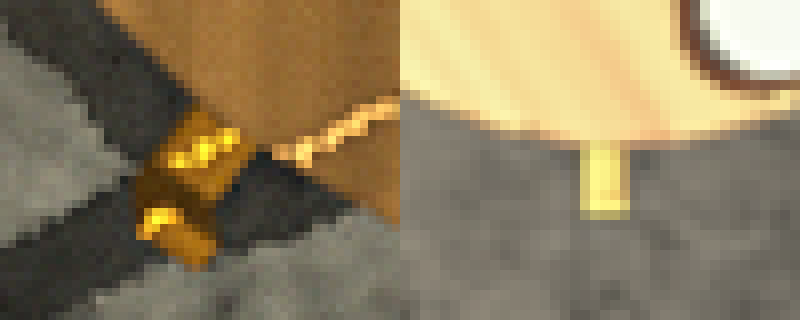

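The crops show the tab's upright end at wrist pixel (332,219), and at top-camera columns 344–349, rows 269–276.

```bash
python3 - <<'E'
from h import *
o=np.load("o4.npy",allow_pickle=True).item()
A=np.array([511,-212.3])
for n,px,z in(("top",(346,276),25),("top",(346,272.5),12),("wrist",(332,219),25)):
    q=cast(n,[px],z,o)[0];d=q[:2]-A;print(n,q.round(1),np.linalg.norm(d).round(1),np.degrees(np.arctan2(d[1],d[0])).round(2))
# jars & deck in wrist view: axis seen by the wrist camera
im=cv2.imread("pics/w4.png");h=cv2.cvtColor(im,cv2.COLOR_BGR2HSV)
m=(h[...,1]<45)&(h[...,2]>170)
for c in blobs(m,300):
    (x,y),r=cv2.minEnclosingCircle(c);print("white",(round(x),round(y)),round(r),cast("wrist",[(x,y)],89,o)[0].round(1))
E
```

```text
top [ 362.2 -204.5   25. ] 149.0 177.01
top [ 372.7 -205.5   12. ] 138.5 177.19
wrist [ 363.  -207.3   25. ] 148.1 178.08
white (152, 390) 17 [  92.5 -136.    89. ]
white (410, 222) 21 [ 418.5 -253.9   89. ]
white (518, 186) 23 [ 499.2 -312.9   89. ]
white (417, 116) 19 [ 494.9 -199.7   89. ]
white (320, 108) 40 [ 455.9 -129.6   89. ]
white (551, 25) 29 [ 605.8 -243.5   89. ]
```

```bash
python3 - <<'E'
from h import *
print(plan([511,-212.3,195],np.radians(123.9),14))
E
```

```text
[-0.6631 10.0506  0.5088 -0.1127]
```

Emit:
move_arm([
  [-1,-0.7,10,0.5,0,0,-0.1127],
  [-1,-0.7,10,0.5,0,0,-0.1127],
  [-1,-0.7,10,0.5,0,0,-0.1127],
  [-1,-0.7,10,0.5,0,0,-0.1127],
  [-1,-0.7,10,0.5,0,0,-0.1127],
  [-1,-0.7,10,0.5,0,0,-0.1127],
  [-1,-0.7,10,0.5,0,0,-0.1127],
  [-1,-0.7,10,0.5,0,0,-0.1127],
  [-1,-0.7,10,0.5,0,0,-0.1127],
  [-1,-0.7,10,0.5,0,0,-0.1127],
  [-1,-0.7,10,0.5,0,0,-0.1127],
  [-1,-0.7,10,0.5,0,0,-0.1127],
  [-1,-0.7,10,0.5,0,0,-0.1127],
  [-1,-0.7,10,0.5,0,0,-0.1127],
  [-1,0,0,0,0,0,0],
  [-1,0,0,0,0,0,0],
])

```text
time: 11.7
position: [509.8, -212.6, 194.6]
tool_rot: [-1.481, -2.77, 0.0]
contact_force: [-0.3, -0.6, 0.1]
gripper_width: 85.0
grasp_force: 0.0
```

```bash
python3 - <<'E'
from h import *
o=get_obs();w=capture("wrist");np.save("o6.npy",o,allow_pickle=True);cv2.imwrite("pics/w6.png",w)
print(o["position"],np.degrees(yaw(o)),o["contact_force"])
E
```

```text
[ 509.78200869 -212.59429292  194.62659442] 123.72201394193229 [-0.289317   -0.63604699  0.05527115]
```

View pics/w6.png

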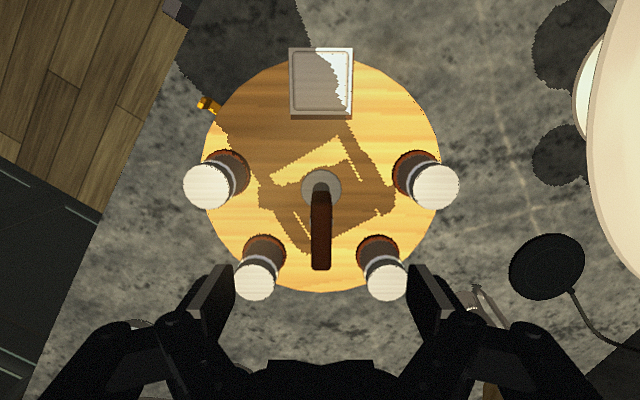

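The bar hangs vertically in the image at column 321, centred between the fingers, and the tin is opposite at (321,83). I'll descend and grip it.

Emit:
move_arm([
  [-1,0,0.5,20,0,0,0],
  [-1,0,0,30,0,0,0],
  [-1,0,0,17,0,0,0],
  [-1,0,0,6,0,0,0],
  [-1,0,0,0,0,0,0],
  [-0.2,0,0,0,0,0,0],
  [0.4,0,0,0,0,0,0],
  [1,0,0,0,0,0,0],
  [1,0,0,0,0,0,0],
  [1,0,0,0,0,0,0],
  [1,0,0,0,0,0,0],
  [1,0,0,0,0,0,0],
  [1,0,0,0,0,0,0],
  [1,0,0,0,0,0,0],
], force=40)

```text
time: 13.15
position: [510.4, -212.7, 122.4]
tool_rot: [1.478, 2.771, 0.0]
contact_force: [0.2, 2.6, 5.6]
gripper_width: 14.6
grasp_force: 39.1
```

Emit:
move_arm([
  [1,0,0,0,0,0,-0.04],
  [1,0,0,0,0,0,-0.08],
  [1,0,0,0,0,0,-0.08],
  [1,0,0,0,0,0,-0.08],
  [1,0,0,0,0,0,-0.08],
  [1,0,0,0,0,0,-0.08],
  [1,0,0,0,0,0,-0.08],
  [1,0,0,0,0,0,-0.08],
  [1,0,0,0,0,0,-0.08],
  [1,0,0,0,0,0,-0.08],
  [1,0,0,0,0,0,-0.08],
  [1,0,0,0,0,0,-0.06],
  [1,0,0,0,0,0,-0.03],
  [1,0,0,0,0,0,0],
  [1,0,0,0,0,0,0],
])

```text
time: 14.65
position: [510.1, -213.2, 122.4]
tool_rot: [0.079, 3.14, -0.001]
contact_force: [-2.2, -1.2, 7.1]
gripper_width: 14.3
grasp_force: 39.2
```

```bash
python3 - <<'E'
from h import *
o=get_obs();w=capture("wrist");s=capture("side");t=capture("top");np.save("o7.npy",o,allow_pickle=True);cv2.imwrite("pics/w7.png",w);cv2.imwrite("pics/t7.png",t);cv2.imwrite("pics/s7.png",s)
print(o["position"],np.degrees(yaw(o)),o["contact_force"],o["torque"])
a=cv2.resize(s[185:265,295:415],(480,320));b=cv2.resize(t[205:285,300:380],(320,320))
cv2.imwrite("pics/v7.png",np.vstack([np.hstack([a,b]),cv2.resize(w[:224],(800,280))]))
E
```

```text
[ 510.09909905 -213.21233034  122.42822466] 177.13571963721247 [-2.20862818 -1.16490922  7.07239908] [-0.19444964  0.39148785 -0.0199143 ]
```

View pics/v7.png

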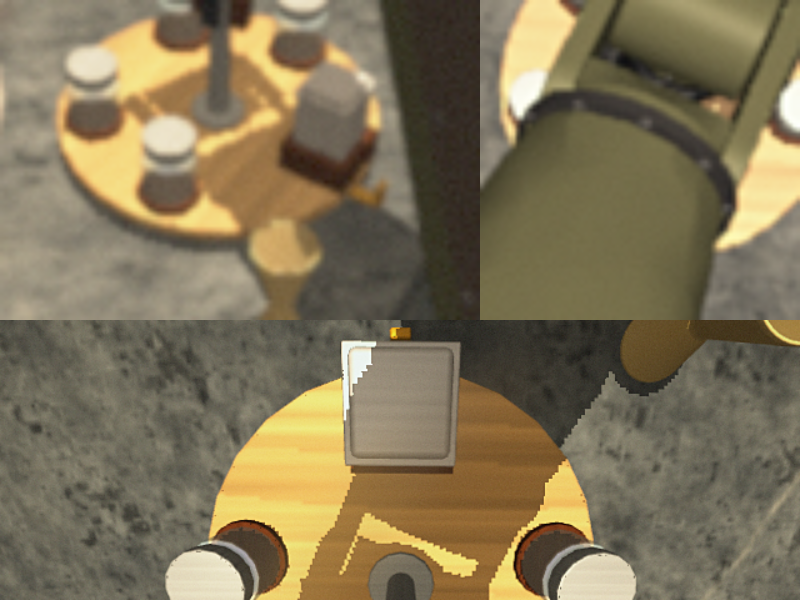

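The wrist view shows the tin (columns 274–368) almost exactly in line with the brass tab (column 320) and the post (column 321). I'll measure the remaining offset.

```bash
python3 - <<'E'
from h import *
o=np.load("o7.npy",allow_pickle=True).item();im=cv2.imread("pics/w7.png");h=cv2.cvtColor(im,cv2.COLOR_BGR2HSV);g=cv2.cvtColor(im,cv2.COLOR_BGR2GRAY).astype(int)
c=max(blobs((h[...,1]>140)&(h[...,0]>14)&(h[...,0]<35)&(h[...,2]>70),3,(300,0,345,20)),key=cv2.contourArea);x,y,w,hh=cv2.boundingRect(c);print(x,y,w,hh)
P0=pose("wrist",o);T=cast("wrist",[(x+w/2-.5,y+3)],25,o)[0]
for r in(40,60,80,100):
    d=np.abs(np.diff(g[r]));print(r,265+d[265:295].argmax(),350+d[350:380].argmax(),g[r,268:290].tolist(),g[r,352:374].tolist())
# post foot disc on deck
c=[c for c in blobs((h[...,1]<70),200,(285,180,360,230))];print([cv2.boundingRect(k) for k in c])
ax=o["position"];print("tab",T, "dir from TCP",np.degrees(np.arctan2(T[1]-ax[1],T[0]-ax[0]))%360)
L=cast("wrist",[(320.7,65)],109,o)[0];print("lid",L,np.degrees(np.arctan2(L[1]-ax[1],L[0]-ax[0]))%360)
J=np.array([cast("wrist",[cv2.minEnclosingCircle(k)[0]],89,o)[0] for k in blobs((h[...,1]<45)&(h[...,2]>150),300,(120,170,520,260))]);print("jars",J.round(1))
E
```

```text
312 6 17 10
40 274 366 [102, 104, 95, 97, 91, 132, 85, 252, 245, 250, 171, 181, 228, 233, 241, 242, 241, 241, 241, 243, 247, 248] [130, 129, 133, 128, 128, 127, 119, 106, 99, 90, 80, 116, 128, 131, 119, 81, 49, 50, 47, 52, 57, 53]
60 278 361 [223, 222, 220, 220, 222, 220, 200, 245, 245, 246, 252, 99, 183, 206, 118, 138, 146, 149, 148, 150, 148, 145] [134, 132, 130, 131, 127, 120, 112, 104, 88, 86, 121, 134, 138, 121, 98, 109, 114, 112, 113, 111, 110, 108]
80 273 360 [212, 217, 218, 218, 217, 214, 171, 156, 182, 140, 146, 129, 89, 117, 128, 142, 145, 156, 147, 149, 148, 149] [129, 127, 129, 128, 119, 114, 104, 91, 82, 112, 130, 130, 118, 97, 93, 107, 102, 104, 106, 100, 106, 98]
100 274 363 [203, 201, 205, 203, 206, 206, 204, 151, 135, 162, 157, 146, 103, 106, 124, 135, 143, 149, 150, 148, 150, 154] [131, 124, 123, 119, 115, 104, 98, 90, 113, 139, 138, 130, 100, 93, 99, 98, 100, 102, 100, 97, 98, 98]
[(295, 186, 52, 44)]
tab [ 362.14232393 -206.79501197   25.        ] dir from TCP 177.51647091914478
lid [ 408.91746162 -208.62466133  109.        ] 177.4039343964957
jars [[ 499.2 -114.9   89. ]
 [ 487.3 -312.2   89. ]]
```

The tin and the tab agree within about 0.3°, so the carousel is held in line. Handing in.

```bash
python3 -c "
from bench import *
o=get_obs();print(o['time'],o['gripper_width'],o['grasp_force']);print(sign_off())"
```

```text
14.8 14.280371578137496 39.18258190155029
the job is handed in; nothing more can be done
None
```

I handed the job in at 14.8 s: the square tin is fully home in the socket, the carousel is turned so it lines up with the brass pointer to within about 0.3°, and the gripper is still holding the handle; I planned the moves clear of the other items but took no final picture to check them.

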